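Oil a cold chisel's edge at the felt-pad pot

ROBOT

A 7-joint arm with a two-finger parallel gripper is mounted at the origin on a cart in front of the work surface, level with it; the furniture and walls round the work are solid. World frame = base frame: x ahead of the robot, y to its left, z up, the work surface at z = 0. Lengths are in m, angles in degrees, forces in N, time in s.
With the tool pointing down it reaches from about 0.4 to 0.925 m from the base axis. Payload 4.1 kg.
Tool frame: the origin (TCP) lies where the fingers leave the gripper's body, on its centre line; the fingertips stand 73 mm ahead of it and the grasp point (between the pads) lies 54 mm ahead of it (r.grip_point_offset is the distance from the TCP to the grasp point, in m); z points along the fingers, y is the line along which they close (so a half turn about z gives the same grasp; the last joint's range is limited). The gripper opens to 85 mm and grips with 20 to 120 N. Pads are 22 mm wide; open, the fingers measure 114 mm over their backs; the gripper's body (76 mm by 85 mm) begins 54 mm behind the grasp point. The pads swing forward as they close: fully open they stand 13 mm farther back than shut.
Start: joints at [-77.006, 22.827, 2.584, 88.041, -1.071, 69.15, -2.905], TCP at [0.208, 0.616, 0.304] pointing down, gripper open.
Joint ranges: [-161.44, 161.44], [-28.35, 127.94], [-78.24, 83.42], [0, 140.83], [-78.03, 258.03], [13.02, 114.36], [-168.23, 168.23]. Speed limits (degrees/s): [147.25, 147.25, 180, 180, 180, 180, 180].

INTERFACE

Orientations are given as a 3x3 rotation matrix whose columns are the frame's x, y, z axes.
In Python, from plant import r, cams gives the robot as it stands.
- The arm moves only by the shell command python3 -m inch 'ROWS' [FORCE]. ROWS is JSON, a list of rows, each an object with "dp": the shift along the tool's x, y, z in units of 2.5 cm (1.0 is 2.5 cm), a list of three; "angular": the turn, a rotation vector about the tool's x, y, z in units of 8 degrees (1.0 is 8 degrees), a list of three; "hand": the opening, from 0 (shut) to 1 (fully open). A call has 1 to 8 rows; each row shifts and turns the commanded pose from where the row before left it, along the tool's axes as they then stand; what a row does not reach is not made up. A row lasts 1/10 s, in which the tool goes at most 50 mm and 8.59 degrees, less where a joint would pass 70% of its speed; a pose out of reach is approached as far as the arm can. A call with a number of a shift or a turn outside -1 to 1 is refused whole. A call with a gripper value outside its range is refused whole. The fingers move at their own pace and stop on an object; FORCE is the grip in N (left out, the last holds). Time passes only in rows, so rows that do not move let the fingers close. It gives the time, the measured TCP pose, the force, the opening and the grip force at its end, in the units of the state.
- r.observe(): the state, without advancing time (a new reading comes with each control period).
- cams.get_image(name): name is "scene" or "side" or "wrist"; returns a dict with "pixels" (384x512x3 uint8, red, green, blue), "K" (3x3 intrinsics, pixels), "D" ([k1, k2, p1, p2, k3] as OpenCV has them; the pictures are not rectified), "R" (3x3) and "t" (3): a world point X has camera coordinates R X + t; the wrist camera has in their place "hand_eye" (4x4, takes a point from camera to tool coordinates, whose origin is the TCP and whose axes are the flange's). Camera axes: x right, y down, z forward; pixel columns grow to the right and rows downward; lengths in m; the calibration is good to about 2 mm. A picture is of the moment at which its call begins: read the wrist's pose just before it. There is no depth.
- r.sign_off(): hands the job in; it is judged then, once.
The state is a dict: "t": time; "q": joint angles; "joint_vel": joint speeds; "tau": joint torques, N m; "eef_pos": TCP position; "ee_rot": TCP orientation; "ft_force": force on the tool from outside, world axes, zero at the start; "ft_torque": the same for the moment, N m; "gripper_width": finger opening in m; "finger_force": force on a finger pad.
Only numpy, scipy, OpenCV 4.12 (cv2) and the standard library are available. Lean on these libraries where they do the work, as an engineer would, in place of code of your own. Each camera call takes 0.05 s, during which the arm holds its last target. There are 200 camera calls.

TASK

The cold chisel has to be oiled before it goes out on a job. Lift the lid off the small oil-pad pot and set it down on the bench, knob up; then draw the chisel out of the angled tube rack by the bright blade end that sticks out, lay it flat on the bench and let go. Take it again by its dark body, lower its cutting edge into the pot and press it gently on the felt pad at the bottom, then lay the chisel flat on the bench clear of pot and rack; leave the pot standing and the other things where they are.

Things in the scene. Friction and masses are not known exactly. Their poses are not given: they have to be found in the camera images.
- cold_chisel: Cold chisel, 172 mm, 0.2 kg. Bright blade: local x -86 to -46 mm, 24 wide (y), 6 thick (z 5 to 11). The dark body spans x -46 to 86 mm, 18 wide, 13 thick (z 1 to 14). Origin mid-length, 1 mm under the body; x points from edge to head, z out of the broad upper face. Starts loose in a rack tube, head down, broad face up, some 60 mm of the edge end standing out; draw it out along its own -x.
- chisel_edge (a point): Middle of the chisel's cutting edge (chisel-local [-86, 0, 8] mm).
- rack: Tool rack fixed to the bench: three blue square tubes (42 mm outside, 36 inside, 110 long) on a dark plate 150 x 186 x 8 mm. Origin under its middle. Tubes at local y -60, 0, 60 mm rise toward local +x (to the right, -y, give or take) at 40 degrees to level; mouths centred at x 22, z 94 mm (top corner 110). Chisel in one outer tube (either one), a small spanner in the other, middle empty.
- pot: Small grey round cast oil-pad pot with bright rim, 1.0 kg, loose on the bench: 72 mm across outside (82 at the foot), 64 mm inside, 50 mm high. Origin: centre of its underside. Inside, 20 mm below the rim, lies the top of a round felt pad, 61 mm across, that gives under pressure.
- pot_mouth (a point): Centre of the pot's mouth, at rim height (50 mm above the bench).
- pad (a joint): How far the felt pad is pressed down, in m: 0 free, 0.008 fully down (about 4 N); springy, it starts to sink at about 0.3 N and takes about 0.5 N more for each mm, and comes back by itself.
- lid: Loose round red lid, 77 mm across, 0.12 kg, with a black knob; starts on the pot, its 56 mm spigot 4 mm deep in the mouth. Origin: centre of the spigot's underside (46 mm up on the pot, 0 on the bench). Top of the red plate 11 mm above the origin; knob 22 mm across from 24 to 39 mm above the origin (thinner neck below), top at 42 mm.
- lid_knob (a point): Centre of the lid's knob, 33 mm above the lid's origin.
- ring_spanner: Small combination spanner, 173 mm, standing in the other outer tube of the rack; leave it. Origin mid-length.
- club_hammer: Hammer with wooden handle, 290 x 121 x 38 mm, lying at the left; leave it. Origin under its middle.
- adjustable: Adjustable spanner, 235 x 58 x 15 mm, lying behind the work; leave it. Origin under its middle.
- flat_offcut: Rusty flat bar offcut, 120 x 30 x 8 mm, lying behind the pot; leave it. Above it the lever of the arbor press reaches toward the robot: keep the wrist clear of it. Origin under its middle.
- angle_offcut: Angle iron offcut, 130 x 40 x 40 mm, lying at the right; leave it. Origin under its middle.
- steel_rule: Steel rule, 260 x 28 x 9 mm, lying along the front edge of the bench; leave it. Origin under its middle.
- caliper: Caliper, 210 x 71 x 10 mm, lying at the right; leave it. Origin under its middle.
- nut: Large dark nut, 36 x 41 x 19 mm, lying at the right; leave it. Origin under its middle. The bench between pot and nut, round world x 0.46, y -0.37, is free for 90 mm either way in y and 60 mm in x; so is the bench for 140 mm to the left (+y) of the pot's middle.

How it is judged (in metres and radians):
On the way, in this order (a step that is already met when the one before it is completed fails the run):
1. the lid is off the pot and set down flat on the bench, knob up, let go (height (world z) of lid below 0.006 m and angle between lid's own z axis and vertical below 0.15 rad and horizontal distance between lid and pot above 0.08 m and contact force between lid and the fingers below 0.1 N), for 0.2 s.
2. the chisel is out of the rack, lying flat on the bench, let go (height (world z) of cold_chisel below 0.018 m and angle between cold_chisel's own x axis and vertical between 1.47 and 1.67 rad and contact force between cold_chisel and pot below 0.1 N and contact force between cold_chisel and rack below 0.1 N and contact force between cold_chisel and the fingers below 0.1 N and linear speed of cold_chisel below 0.03 m/s), for 0.2 s.
3. the chisel, held by its dark body (gripping point more than 60 mm from the edge), presses the felt pad in the pot down by more than 1.5 mm with its cutting edge (value of joint pad above 0.0015 m and horizontal distance between chisel_edge and pot_mouth below 0.033 m and z of chisel_edge in the frame of pot below 0.038 m and contact force between the fingers and cold_chisel above 0.5 N and distance between the grasp point and chisel_edge above 0.06 m), for 0.1 s.
At the end, for the whole second after the job is handed in: The chisel lies flat on the bench (axis level within 0.1 rad, origin less than 18 mm up), still, let go and touching neither pot nor rack; the lid lies flat on the bench, knob up, more than 80 mm from the pot's axis, let go; the pot stands upright on the bench with its pad free (all of step 1 and all of step 2 and angle between pot's own z axis and vertical below 0.1 rad and height (world z) of pot below 0.01 m and value of joint pad below 0.001 m).
It fails at once if the chisel is pressed on the pot or its pad with more than 30 N (contact force between cold_chisel and pot above 30 N).
It fails at once if the pot is tipped by more than 0.5 rad (angle between pot's own z axis and vertical above 0.5 rad).
It fails at once if one of the other things is moved by more than 40 mm (distance of any of club_hammer, flat_offcut, angle_offcut, steel_rule, nut from where it was at the start of the episode above 0.04 m).
It also fails if it takes over 70 s, if anything falls off the work surface, if the arm or the gripper's body presses on something with over 40 N, if the wrist force passes 120 N, or if a joint passes its speed limit or range.

## Working session

There is one attempt and no reset: what is moved stays moved. The work goes in short steps, Python scripts to look and compute and a shell command to move; the robot and the scene stay as the last step left them, time stands still between calls to the robot, and variables do not carry over. Pictures are saved under pics/ and viewed, at most 10 in all, crops included, and the job is handed in when it is done.

```bash
ls; mkdir -p pics
python3 - <<'E'
from plant import r,cams
import cv2,numpy as np
s=r.observe();print(s['t'],s['eef_pos'],np.round(s['ee_rot'],3),s['gripper_width'])
for n in("scene","side"):
    im=cams.get_image(n);np.savez(f'pics/{n}0.npz',**im)
    cv2.imwrite(f'pics/{n}0.png',cv2.resize(im['pixels'][:,:,::-1],None,fx=1.5,fy=1.5,interpolation=cv2.INTER_CUBIC))
    C=-np.array(im['R']).T@im['t'];print(n,C,im['K'][0][0],im['D'])
E
```

```text
pics
0.0 [0.20783724 0.61535982 0.30286287] [[-0.947  0.32  -0.   ]
 [ 0.32   0.947 -0.002]
 [-0.    -0.002 -1.   ]] 0.08545036842375942
scene [-0.3368028  -0.87512264  0.9806564 ] 467.8980004850528 [0.05059644 0.         0.         0.         0.        ]
side [ 0.01465286 -0.97881354  1.29178359] 405.30581090023423 [0.03328325 0.         0.         0.         0.        ]
```

View pics/scene0.png

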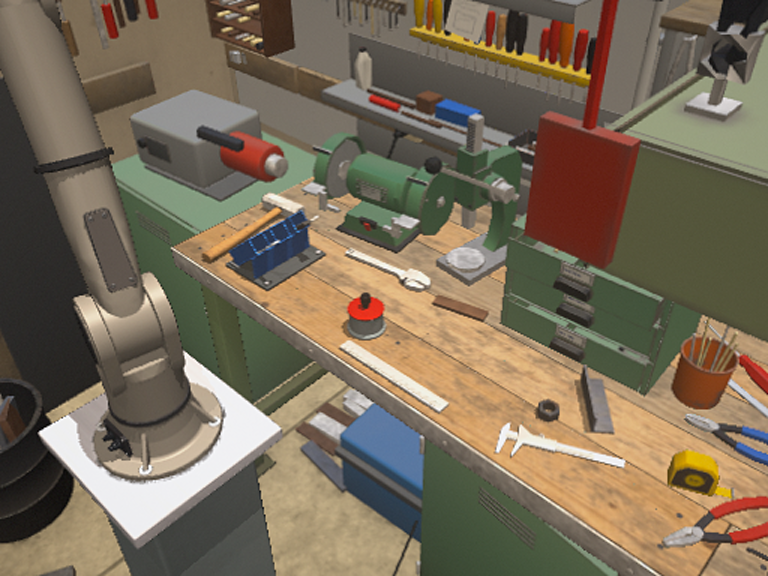

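View pics/side0.png

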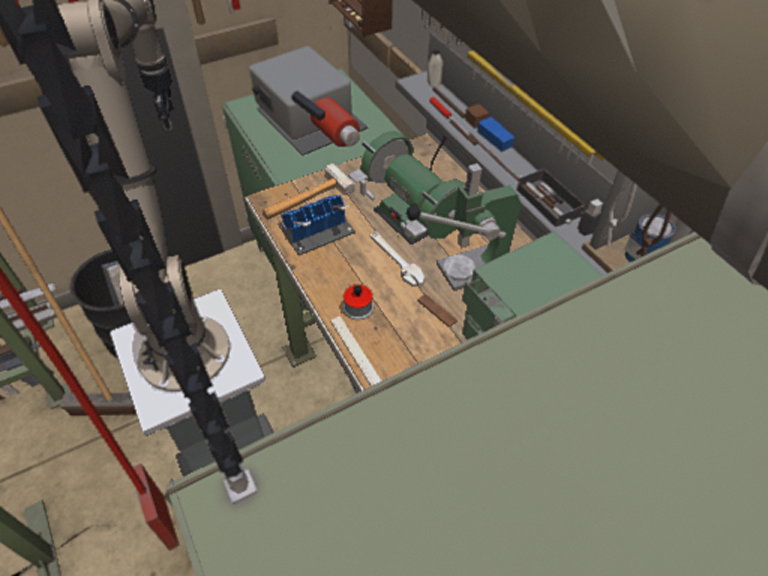

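Scene: red lid at about (366,310)/1.5 px on the pot and the rack at about (275,248)/1.5. Side: lid at (358,297)/1.5, rack at (317,222)/1.5. I'll write a helper and enlarge the rack in both views.

```bash
cat > h.py <<'E'
import numpy as np,cv2
from plant import r,cams
def load(n): return dict(np.load(f'pics/{n}.npz'))
def ray(im,uv):
    p=cv2.undistortPoints(np.array([[uv]],float),np.array(im['K'],float),np.array(im['D'],float))[0,0]
    d=np.array([*p,1.]);R=np.array(im['R']);C=-R.T@np.array(im['t']);return C,R.T@d/np.linalg.norm(d)
def plane(im,uv,z):
    C,d=ray(im,uv);return C+d*(z-C[2])/d[2]
def tri(a,ua,b,ub):
    C1,d1=ray(a,ua);C2,d2=ray(b,ub)
    s=np.linalg.lstsq(np.c_[d1,-d2],C2-C1,rcond=None)[0]
    p,q=C1+s[0]*d1,C2+s[1]*d2;return (p+q)/2,np.linalg.norm(p-q)
def proj(im,X):
    return cv2.projectPoints(np.array(X,float).reshape(-1,3),cv2.Rodrigues(np.array(im['R'],float))[0],np.array(im['t'],float),np.array(im['K'],float),np.array(im['D'],float))[0][:,0]
def go(target,Rt=None):
    "print shift in tool axes (units) and turn (units)"
    s=r.observe();R=np.array(s['ee_rot']);d=R.T@(np.array(target)-s['eef_pos'])/.025
    a=cv2.Rodrigues(R.T@Rt)[0][:,0]/np.deg2rad(8) if Rt is not None else 0
    print('t',round(s['t'],2),'dp',np.round(d,2),'ang',np.round(a,2))
E
python3 - <<'E'
from h import *
A,B=load('scene0'),load('side0')
cs=[]
for n,im in(('sc',A),('si',B)):
    p=im['pixels'].astype(int);h=cv2.cvtColor(im['pixels'],cv2.COLOR_RGB2HSV)
    red=(((h[...,0]<8)|(h[...,0]>172))&(h[...,1]>170)&(h[...,2]>90)).astype(np.uint8)
    m=np.zeros_like(red);m[185:240,215:270]=1
    ys,xs=np.where(red&m);c=((xs.min()+xs.max())/2,(ys.min()+ys.max())/2);cs.append(c)
    k=(m>0)&(p.sum(2)<110);yk,xk=np.where(k)
    print(n,'lid',c,np.ptp(xs),plane(im,c,.054),'dark',xk.mean(),yk.mean(),xk.min(),xk.max(),yk.min(),yk.max())
print(tri(A,cs[0],B,cs[1]))
a=A['pixels'][135:195,145:222];b=B['pixels'][120:170,180:240]
f=lambda i,k:cv2.resize(i[:,:,::-1],k,interpolation=cv2.INTER_CUBIC)
cv2.imwrite('pics/rack.png',np.hstack([f(a,(400,312)),f(b,(374,312))]))
# nudge: 5.195 px/px left crop; 6.233 right
E
```

```text
<stdin>:10: RuntimeWarning: Mean of empty slice.
  ret = ret.dtype.type(ret / rcount)
Traceback (most recent call last):
ValueError: zero-size array to reduction operation minimum which has no identity
```

Run:
```python
from h import *
A,B=load('scene0'),load('side0')
cs=[]
for n,im in(('sc',A),('si',B)):
    h=cv2.cvtColor(im['pixels'],cv2.COLOR_RGB2HSV)
    red=(((h[...,0]<8)|(h[...,0]>172))&(h[...,1]>170)&(h[...,2]>90)).astype(np.uint8)
    m=np.zeros_like(red);m[185:240,215:270]=1
    ys,xs=np.where(red&m);c=((xs.min()+xs.max())/2,(ys.min()+ys.max())/2);cs.append(c)
    print(n,'lid',c,np.ptp(xs),np.ptp(ys),plane(im,c,.054))
print(tri(A,cs[0],B,cs[1]))
a=A['pixels'][135:195,145:222];b=B['pixels'][120:170,180:240]
f=lambda i,k:cv2.resize(i[:,:,::-1],k,interpolation=cv2.INTER_CUBIC)
cv2.imwrite('pics/rack.png',np.hstack([f(a,(400,312)),f(b,(374,312))]))
```

```text
sc lid (np.float64(243.5), np.float64(205.5)) 23 15 [ 0.44523471 -0.08810833  0.054     ]
si lid (np.float64(238.0), np.float64(197.0)) 18 14 [ 0.44565873 -0.08668495  0.054     ]
(array([ 0.44590106, -0.08687237,  0.05335531]), np.float64(0.0010852436450843475))
```

View pics/rack.png

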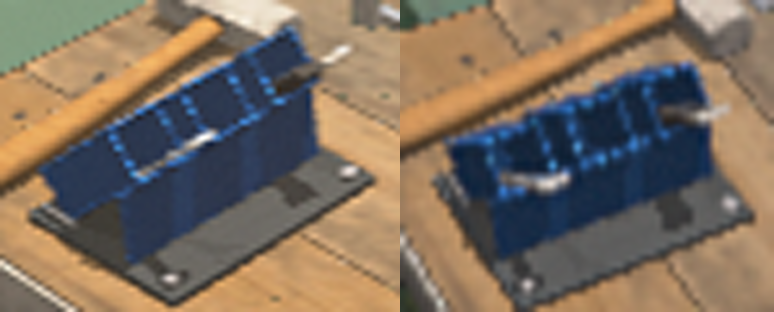

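Crop: the chisel (dark body, bright blade) is in the far (+x) tube, with its tip at left-crop (350,48) and right-crop (328,110). The spanner is in the near tube. Lid first.

```bash
python3 -m inch '[{"dp":[-0.6,-0.8,0],"angular":[0,0,0],"hand":1},{"dp":[-0.6,-0.8,0],"angular":[0,0,0],"hand":1},{"dp":[-0.6,-0.8,0],"angular":[0,0,0],"hand":1},{"dp":[-0.6,-0.8,0],"angular":[0,0,0],"hand":1},{"dp":[-0.6,-0.8,0],"angular":[0,0,0],"hand":1},{"dp":[-0.6,-0.8,0],"angular":[0,0,0],"hand":1},{"dp":[-0.6,-0.8,0],"angular":[0,0,0],"hand":1},{"dp":[-0.6,-0.8,0],"angular":[0,0,0],"hand":1}]' 60
python3 - <<'E'
from h import *
A,B=load('scene0'),load('side0')
L=lambda x,y:(145+x/5.195-.4,135+y/5.2-.4); S=lambda x,y:(180+(x-400)/6.233-.4,120+y/6.24-.4)
for k in((30,215),(175,302),(375,180)):print('sc plate',plane(A,L(*k),.008))
for k in((520,306),(754,215)):print('si plate',plane(B,S(*k),.008))
print('tip',tri(A,L(350,48),B,S(728,110)))
print('top corner far R',tri(A,L(318,75),B,S(712,105)))
go([.445,-.0875,.24])
E
```

```text
t: 0.9
eef_pos: [0.2706, 0.4245, 0.3035]
ee_rot: [[-0.947, 0.32, -0.0], [0.32, 0.947, -0.001], [0.0, -0.001, -1.0]]
ft_force: [0.1, -0.1, 0.6]
gripper_width: 0.0851
finger_force: 0.0
sc plate [0.38121411 0.30732193 0.008     ]
sc plate [0.38561205 0.16042065 0.008     ]
sc plate [0.56591861 0.16281636 0.008     ]
si plate [0.38637829 0.16583374 0.008     ]
si plate [0.5683845  0.16628289 0.008     ]
tip (array([0.54728905, 0.15627568, 0.12680729]), np.float64(1.2372096574423263e-05))
top corner far R (array([0.56344303, 0.21338442, 0.07514372]), np.float64(0.004782923080110419))
t 0.9 dp [-13.16 -17.17   2.55] ang 0
```

```bash
R='x'; python3 -m inch '[{"dp":[-0.78,-1,0],"angular":[0,0,0],"hand":1},{"dp":[-0.78,-1,0],"angular":[0,0,0],"hand":1},{"dp":[-0.78,-1,0],"angular":[0,0,0],"hand":1},{"dp":[-0.78,-1,0],"angular":[0,0,0],"hand":1},{"dp":[-0.78,-1,0],"angular":[0,0,0],"hand":1},{"dp":[-0.78,-1,0],"angular":[0,0,0],"hand":1},{"dp":[-0.78,-1,0],"angular":[0,0,0],"hand":1},{"dp":[-0.78,-1,0],"angular":[0,0,0],"hand":1}]' >/dev/null
python3 -m inch '[{"dp":[-0.78,-1,0],"angular":[0,0,0],"hand":1},{"dp":[-0.78,-1,0],"angular":[0,0,0],"hand":1},{"dp":[-0.78,-1,0],"angular":[0,0,0],"hand":1},{"dp":[-0.78,-1,0],"angular":[0,0,0],"hand":1},{"dp":[-0.78,-1,0.6],"angular":[0,0,0],"hand":1},{"dp":[-0.78,-1,0.6],"angular":[0,0,0],"hand":1},{"dp":[-0.78,-1,0.6],"angular":[0,0,0],"hand":1},{"dp":[-0.78,-1,0.6],"angular":[0,0,0],"hand":1}]'
python3 - <<'E'
from h import *
go([.445,-.0875,.24])
s=r.observe();im=cams.get_image('wrist');np.savez('pics/w1.npz',pos=s['eef_pos'],rot=s['ee_rot'],**im)
h=cv2.cvtColor(im['pixels'],cv2.COLOR_RGB2HSV)
H=np.array(im['hand_eye']);Rw=np.array(s['ee_rot'])@H[:3,:3];C=np.array(s['eef_pos'])+np.array(s['ee_rot'])@H[:3,3]
im['R']=Rw.T;im['t']=-Rw.T@C
red=(((h[...,0]<8)|(h[...,0]>172))&(h[...,1]>170)&(h[...,2]>90)).astype(np.uint8)
n,l,st,ce=cv2.connectedComponentsWithStats(red);i=1+st[1:,4].argmax();print(st[i],ce[i])
hull=cv2.convexHull(np.argwhere(l==i)[:,::-1].astype(np.int32))
e=cv2.fitEllipse(hull);print(e,plane(im,e[0],.0555))
cv2.imwrite('pics/w1.png',im['pixels'][:,:,::-1])
E
```

```text
t: 2.5
eef_pos: [0.4381, -0.0541, 0.2433]
ee_rot: [[-0.948, 0.32, 0.0], [0.32, 0.948, 0.001], [-0.0, 0.001, -1.0]]
ft_force: [0.6, 0.0, -0.3]
gripper_width: 0.0854
finger_force: 0.0
t 2.5 dp [-0.69 -1.18  0.13] ang 0
[ 234  173   32   64 1180] [250.17372881 203.31355932]
((248.46578979492188, 203.8295440673828), (29.656957626342773, 63.46778106689453), 165.08416748046875) [ 0.44940515 -0.06317847  0.0555    ]
```

View pics/w1.png

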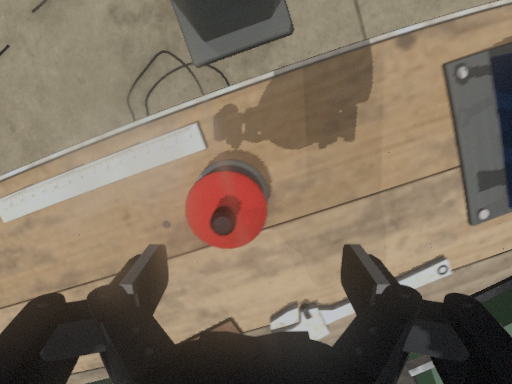

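Wrist view: the lid disc is centred at about (227,208), the knob at (222,220), and the fingers are below. The mask threshold was too tight, so I'll redo the measurement.

```bash
cat >> h.py <<'E'
def wrist(s,im):
    H=np.array(im['hand_eye']);Rw=np.array(s['ee_rot'])@H[:3,:3];C=np.array(s['eef_pos'])+np.array(s['ee_rot'])@H[:3,3]
    im['R']=Rw.T;im['t']=-Rw.T@C;return im
E
python3 - <<'E'
from h import *
w=load('w1');wrist(dict(eef_pos=w['pos'],ee_rot=w['rot']),w)
p=w['pixels'].astype(int)
red=((p[...,0]>60)&(p[...,0]>2.2*p[...,1])).astype(np.uint8)
n,l,st,ce=cv2.connectedComponentsWithStats(red);i=1+st[1:,4].argmax()
e=cv2.fitEllipse(cv2.convexHull(np.argwhere(l==i)[:,::-1].astype(np.int32)))
c=plane(w,e[0],.0555);print(st[i],e,c,plane(w,(222,220),.088))
go([c[0],c[1],.138])
E
```

```text
[ 190  172   76   76 3928] ((226.5513916015625, 208.73944091796875), (76.88937377929688, 78.89906311035156), 121.91180419921875) [ 0.44745228 -0.08388496  0.0555    ] [ 0.4459209  -0.08419492  0.088     ]
t 2.55 dp [-0.68 -0.79  4.15] ang 0
```

```bash
python3 -m inch '[{"dp":[-0.67,-0.84,0],"angular":[0,0,0],"hand":1},{"dp":[0,0,0.9],"angular":[0,0,0],"hand":1},{"dp":[0,0,1],"angular":[0,0,0],"hand":1},{"dp":[0,0,1],"angular":[0,0,0],"hand":1},{"dp":[0,0,0.8],"angular":[0,0,0],"hand":1},{"dp":[0,0,0.4],"angular":[0,0,0],"hand":1},{"dp":[0,0,0],"angular":[0,0,0],"hand":0},{"dp":[0,0,0],"angular":[0,0,0],"hand":0}]' 60
python3 -m inch '[{"dp":[0,0,0],"angular":[0,0,0],"hand":0},{"dp":[0,0,0],"angular":[0,0,0],"hand":0},{"dp":[0,0,0],"angular":[0,0,0],"hand":0},{"dp":[0,0,0],"angular":[0,0,0],"hand":0}]'
```

```text
t: 3.35
eef_pos: [0.4476, -0.0783, 0.1419]
ee_rot: [[-0.947, 0.32, 0.001], [0.32, 0.947, 0.0], [-0.001, 0.0, -1.0]]
ft_force: [0.2, 0.8, 0.2]
gripper_width: 0.0593
finger_force: 0.0
t: 3.75
eef_pos: [0.4476, -0.0789, 0.1424]
ee_rot: [[-0.947, 0.32, 0.001], [0.32, 0.947, -0.0], [-0.001, 0.0, -1.0]]
ft_force: [-1.3, -1.6, 6.3]
gripper_width: 0.0196
finger_force: 58.5
```

```bash
python3 -m inch '[{"dp":[0,0,-0.2],"angular":[0,0,0],"hand":0},{"dp":[0,0,-0.4],"angular":[0,0,0],"hand":0},{"dp":[0,0,-0.6],"angular":[0,0,0],"hand":0},{"dp":[0,0,-0.8],"angular":[0,0,0],"hand":0},{"dp":[0,0,-0.2],"angular":[0,0,0],"hand":0},{"dp":[0,0,0],"angular":[0,0,0],"hand":0}]'
python3 - <<'E'
from h import *
s=r.observe();im=cams.get_image('wrist');cv2.imwrite('pics/w2.png',im['pixels'][:,:,::-1])
x=s['eef_pos'];go([x[0],.015,x[2]])
E
```

```text
t: 4.35
eef_pos: [0.4479, -0.0779, 0.1973]
ee_rot: [[-0.948, 0.319, 0.002], [0.319, 0.948, 0.001], [-0.002, 0.002, -1.0]]
ft_force: [-0.1, 0.3, 0.1]
gripper_width: 0.019
finger_force: 58.8
t 4.4 dp [ 1.16  3.53 -0.03] ang 0
```

View pics/w2.png

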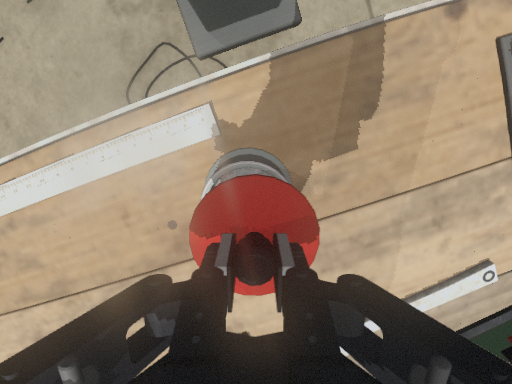

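Wrist view: the lid is lifted level, with the knob between the fingers at (253,258) and the open pot showing behind it at (246,165).

```bash
python3 -m inch '[{"dp":[0.25,0.75,0],"angular":[0,0,0],"hand":0},{"dp":[0.25,0.75,0],"angular":[0,0,0],"hand":0},{"dp":[0.25,0.75,0],"angular":[0,0,0],"hand":0},{"dp":[0.25,0.75,0.2],"angular":[0,0,0],"hand":0},{"dp":[0.25,0.75,0.6],"angular":[0,0,0],"hand":0},{"dp":[0,0,0.8],"angular":[0,0,0],"hand":0},{"dp":[0,0,0.8],"angular":[0,0,0],"hand":0},{"dp":[0,0,0.6],"angular":[0,0,0],"hand":0}]'
python3 -m inch '[{"dp":[0,0,0.3],"angular":[0,0,0],"hand":0},{"dp":[0,0,0.2],"angular":[0,0,0],"hand":0},{"dp":[0,0,0.1],"angular":[0,0,0],"hand":0},{"dp":[0,0,0],"angular":[0,0,0],"hand":0}]'
```

```text
t: 5.2
eef_pos: [0.4464, 0.0208, 0.1194]
ee_rot: [[-0.948, 0.319, -0.003], [0.319, 0.948, -0.001], [0.003, -0.002, -1.0]]
ft_force: [-0.7, 0.1, -0.9]
gripper_width: 0.0192
finger_force: 58.8
t: 5.6
eef_pos: [0.4478, 0.0206, 0.1064]
ee_rot: [[-0.947, 0.32, 0.0], [0.32, 0.947, 0.0], [-0.0, 0.0, -1.0]]
ft_force: [0.2, 0.9, -0.9]
gripper_width: 0.0196
finger_force: 58.8
```

```bash
python3 -m inch '[{"dp":[0,0,0.15],"angular":[0,0,0],"hand":0},{"dp":[0,0,0.1],"angular":[0,0,0],"hand":0},{"dp":[0,0,0.08],"angular":[0,0,0],"hand":0},{"dp":[0,0,0],"angular":[0,0,0],"hand":0}]'
```

```text
t: 6.0
eef_pos: [0.4475, 0.0207, 0.098]
ee_rot: [[-0.947, 0.32, -0.0], [0.32, 0.947, 0.0], [0.0, 0.0, -1.0]]
ft_force: [0.2, 1.0, -2.4]
gripper_width: 0.0197
finger_force: 58.8
```

```bash
python3 -m inch '[{"dp":[0,0,0.05],"angular":[0,0,0],"hand":0},{"dp":[0,0,0],"angular":[0,0,0],"hand":0.6},{"dp":[0,0,0],"angular":[0,0,0],"hand":0.6},{"dp":[0,0,0],"angular":[0,0,0],"hand":0.6},{"dp":[0,0,-0.8],"angular":[0,0,0],"hand":0.6},{"dp":[0,0,-1],"angular":[0,0,0],"hand":0.6},{"dp":[0,0,-1],"angular":[0,0,0],"hand":0.6},{"dp":[0,0,-1],"angular":[0,0,0],"hand":0.6}]'
python3 -m inch '[{"dp":[0,0,-1],"angular":[0,0,0],"hand":0.8},{"dp":[0,0,-1],"angular":[0,0,0],"hand":0.8},{"dp":[0,0,-1],"angular":[0,0,0],"hand":0.8},{"dp":[0,0,-0.6],"angular":[0,0,0],"hand":0.8}]'
python3 - <<'E'
from h import *
s=r.observe();im=wrist(s,cams.get_image('wrist'));B=cams.get_image('side');np.savez('pics/w3.npz',**im);np.savez('pics/side3.npz',**B)
p=im['pixels'].astype(int)
red=((p[...,0]>60)&(p[...,0]>2.2*p[...,1])).astype(np.uint8)
n,l,st,ce=cv2.connectedComponentsWithStats(red);i=1+st[1:,4].argmax()
e=cv2.fitEllipse(cv2.convexHull(np.argwhere(l==i)[:,::-1].astype(np.int32)));print(st[i],e,plane(im,e[0],.0095))
f=cv2.resize(B['pixels'][110:225,170:300,::-1],(434,384),interpolation=cv2.INTER_CUBIC)
cv2.imwrite('pics/w3.png',cv2.resize(np.hstack([im['pixels'][:,:,::-1],f]),(800,325)))
go([.46,.0207,.30],np.array([[-1,0,0],[0,1,0],[0,0,-1.]]))
E
```

```text
t: 6.8
eef_pos: [0.4475, 0.0205, 0.1929]
ee_rot: [[-0.947, 0.32, -0.0], [0.32, 0.947, -0.0], [0.0, -0.0, -1.0]]
ft_force: [0.8, 0.5, 1.0]
gripper_width: 0.0511
finger_force: 0.0
t: 7.2
eef_pos: [0.4482, 0.0205, 0.2838]
ee_rot: [[-0.947, 0.32, 0.003], [0.32, 0.947, 0.001], [-0.002, 0.002, -1.0]]
ft_force: [0.8, 0.4, -0.1]
gripper_width: 0.0679
finger_force: 0.0
[ 226  140   60   63 2528] ((254.7901153564453, 170.4013214111328), (59.68192672729492, 63.25798416137695), 160.2808074951172) [0.44911001 0.02169708 0.0095    ]
t 7.3 dp [-0.42  0.15 -0.64] ang [ 0.02  0.03 -2.33]
```

View pics/w3.png

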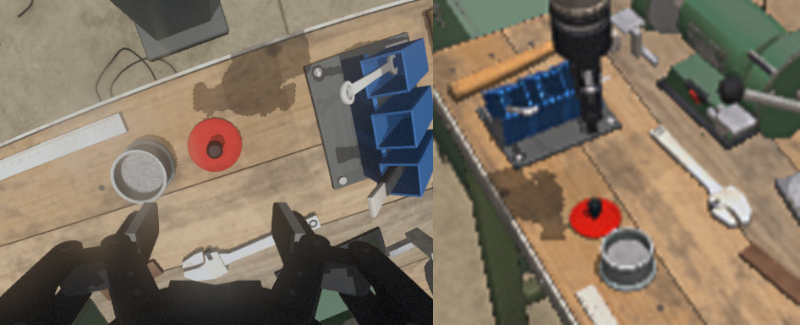

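Left (wrist): the lid is flat at scaled (214,145), the pot is open at (142,173), and the chisel blade's edge end is at (376,208) on the far tube. Right (side): the same layout.

Run:
```python
from h import *
s=r.observe();print(np.round(s['q'],1))
w=load('w3');k=946/800
for u in((369,212),(383,218),(376,214),(376,182)):print(plane(w,(u[0]*k*1.0,u[1]*k),.127 if u[1]>200 else .1))
# pot rim
p=w['pixels'];g=cv2.cvtColor(p,cv2.COLOR_RGB2GRAY)
print('pot',plane(w,(141*k,172*k),.05))
go([.52,.09,.26],np.array([[0,1,0],[1,0,0],[0,0,-1.]]))
```

```text
[-46.3   3.1  40.  116.5  -2.4  60.8  66.1]
[0.5448217  0.15767388 0.127     ]
[0.55744316 0.17178919 0.127     ]
[0.54988064 0.16479865 0.127     ]
[0.52931992 0.18431125 0.1       ]
pot [ 0.4449821  -0.07803879  0.05      ]
t 7.3 dp [-1.8   3.53  0.97] ang [0.04 0.01 8.92]
```

```bash
python3 -m inch '[{"dp":[0,0,0],"angular":[0,0,-1],"hand":0.8},{"dp":[0,0,0],"angular":[0,0,-1],"hand":0.8},{"dp":[0,0,0],"angular":[0,0,-1],"hand":0.8},{"dp":[0,0,0],"angular":[0,0,-1],"hand":0.8},{"dp":[0,0,0],"angular":[0,0,-1],"hand":0.8},{"dp":[0,0,0],"angular":[0,0,-1],"hand":0.8},{"dp":[0,0,0],"angular":[0,0,-1],"hand":0.8}]' >/dev/null
python3 -m inch '[{"dp":[0,0,0],"angular":[0,0,-1],"hand":0.8},{"dp":[0,0,0],"angular":[0,0,-1],"hand":0.8},{"dp":[0,0,0],"angular":[0,0,-1],"hand":0.8},{"dp":[0,0,0],"angular":[0,0,-1],"hand":0.8},{"dp":[0,0,0],"angular":[0,0,-1],"hand":0.8},{"dp":[0,0,0],"angular":[0,0,-1],"hand":0.8},{"dp":[0,0,0],"angular":[0,0,-0.6],"hand":0.8},{"dp":[0,0,0],"angular":[0,0,0],"hand":0.8}]'
python3 - <<'E'
from h import *
print(np.round(r.observe()['q'],1))
go([.52,.11,.28],np.array([[0,-1,0],[-1,0,0],[0,0,-1.]]))
E
```

```text
t: 8.8
eef_pos: [0.4471, 0.0194, 0.2797]
ee_rot: [[-0.113, -0.994, -0.004], [-0.994, 0.113, -0.001], [0.002, 0.004, -1.0]]
ft_force: [-0.2, -1.2, -0.2]
gripper_width: 0.0685
finger_force: 0.0
[-20.7   3.2  13.2 116.2  -0.8  60.9 166.5]
t 8.8 dp [-3.93 -2.49 -0.03] ang [ 0.03 -0.01 -0.81]
```

```bash
python3 -m inch '[{"dp":[0,0,0],"angular":[0,0,1],"hand":0.8},{"dp":[0,0,0],"angular":[0,0,1],"hand":0.8},{"dp":[0,0,0],"angular":[0,0,1],"hand":0.8},{"dp":[0,0,0],"angular":[0,0,1],"hand":0.8},{"dp":[0,0,0],"angular":[0,0,1],"hand":0.8},{"dp":[0,0,0],"angular":[0,0,1],"hand":0.8},{"dp":[0,0,0],"angular":[0,0,1],"hand":0.8},{"dp":[0,0,0],"angular":[0,0,1],"hand":0.8}]' >/dev/null
python3 -m inch '[{"dp":[0,0,0],"angular":[0,0,1],"hand":0.8},{"dp":[0,0,0],"angular":[0,0,1],"hand":0.8},{"dp":[0,0,0],"angular":[0,0,1],"hand":0.8},{"dp":[0,0,0],"angular":[0,0,1],"hand":0.8},{"dp":[0,0,0],"angular":[0,0,1],"hand":0.8},{"dp":[0,0,0],"angular":[0,0,1],"hand":0.8},{"dp":[0,0,0],"angular":[0,0,1],"hand":0.8},{"dp":[0,0,0],"angular":[0,0,1],"hand":0.8}]' >/dev/null
python3 -m inch '[{"dp":[0,0,0],"angular":[0,0,1],"hand":0.8},{"dp":[0,0,0],"angular":[0,0,1],"hand":0.8},{"dp":[0,0,0],"angular":[0,0,1],"hand":0.8},{"dp":[0,0,0],"angular":[0,0,1],"hand":0.8},{"dp":[0,0,0],"angular":[0,0,1],"hand":0.8},{"dp":[0,0,0],"angular":[0,0,0.8],"hand":0.8},{"dp":[0,0,0],"angular":[0,0,0],"hand":0.8}]'
python3 - <<'E'
from h import *
print(np.round(r.observe()['q'],1))
go([.52,.07,.28],np.array([[0,1,0],[1,0,0],[0,0,-1.]]))
E
```

```text
t: 11.1
eef_pos: [0.4474, 0.0203, 0.2803]
ee_rot: [[0.014, 1.0, -0.003], [1.0, -0.014, -0.002], [-0.002, -0.003, -1.0]]
ft_force: [0.2, 0.2, -0.7]
gripper_width: 0.0684
finger_force: 0.0
[-27.8   3.2  20.6 116.3  -1.2  60.9  -7.5]
t 11.1 dp [2.03 2.87 0.  ] ang [-0.02  0.01 -0.1 ]
```

```bash
python3 -m inch '[{"dp":[0.5,0.75,0],"angular":[0,0,0],"hand":0.8},{"dp":[0.5,0.75,0],"angular":[0,0,0],"hand":0.8},{"dp":[0.5,0.75,0],"angular":[0,0,0],"hand":0.8},{"dp":[0.5,0.75,0],"angular":[0,0,0],"hand":0.8},{"dp":[0,0,0],"angular":[0,0,-0.1],"hand":0.8},{"dp":[0,0,0],"angular":[0,0,0],"hand":0.8}]'
python3 - <<'E'
from h import *
s=r.observe();im=wrist(s,cams.get_image('wrist'));np.savez('pics/w4.npz',**im)
cv2.imwrite('pics/w4.png',im['pixels'][:,:,::-1])
for y in (.16,.2,.24):print(proj(im,[.535,y,.1]))
E
```

```text
t: 11.7
eef_pos: [0.5231, 0.0693, 0.2801]
ee_rot: [[-0.003, 1.0, -0.004], [1.0, 0.003, -0.003], [-0.003, -0.004, -1.0]]
ft_force: [0.1, 0.5, 0.2]
gripper_width: 0.0686
finger_force: 0.0
[[268.77265919  83.55266291]]
[[269.43224698  30.14053396]]
[[270.02130215 -25.5348281 ]]
```

View pics/w4.png

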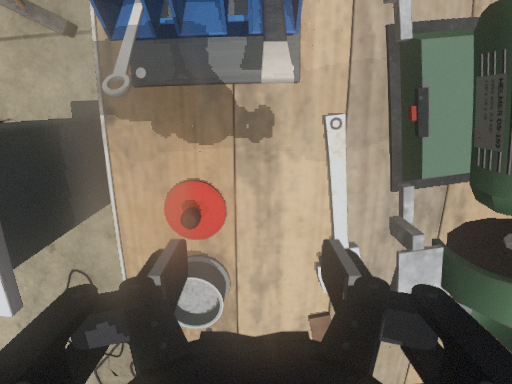

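Wrist view: the blade edge runs along row ~80, columns 262–294, with the body transition at about row 40. The spanner is on the left tube.

Run:
```python
from h import *
w=load('w4')
for X in([.535,.162,.124],[.547,.162,.124],[.523,.162,.124],[.535,.156,.127],[.535,.193,.0985]):print(X,proj(w,X))
print(plane(w,(278,81),.124),plane(w,(276,42),.0985), plane(w,(299,81),.008),plane(w,(132,84),.008))
c40,s40=np.cos(np.deg2rad(20)),np.sin(np.deg2rad(20))
```

```text
[0.535, 0.162, 0.124] [[270.24829809  78.01715191]]
[0.547, 0.162, 0.124] [[286.81338676  78.14569961]]
[0.523, 0.162, 0.124] [[253.66511353  77.94845529]]
[0.535, 0.156, 0.127] [[270.32657708  86.34500181]]
[0.535, 0.193, 0.0985] [[269.2346973  40.1070709]]
[0.540654   0.15996728 0.124     ] [0.54033598 0.1916336  0.0985    ] [0.57199783 0.17005621 0.008     ] [0.38686717 0.16792176 0.008     ]
```

```bash
python3 -m inch '[{"dp":[1,0.1,0],"angular":[0,0,0],"hand":0.8},{"dp":[1,0.1,0],"angular":[0,0,0],"hand":0.8},{"dp":[1,0.1,0],"angular":[0,0,0],"hand":0.8},{"dp":[1,0.1,0],"angular":[0,0,0],"hand":0.8},{"dp":[1,0.1,0],"angular":[0,-0.8,0],"hand":0.8},{"dp":[0,0.1,0],"angular":[0,-0.8,0],"hand":0.8},{"dp":[0,0.1,0],"angular":[0,-0.9,0],"hand":0.8},{"dp":[0,0,0],"angular":[0,0,0],"hand":0.8}]'
python3 - <<'E'
from h import *
print(np.round(r.observe()['q'],1))
a=np.deg2rad(20);c,s=np.cos(a),np.sin(a)
Rt=np.c_[[0,c,-s],[1,0,0],[0,-s,-c]]
go([.5405,.1967,.1708],Rt)
E
```

```text
t: 12.55
eef_pos: [0.5396, 0.1976, 0.2793]
ee_rot: [[-0.008, 1.0, -0.002], [0.939, 0.007, -0.344], [-0.344, -0.004, -0.939]]
ft_force: [-0.2, 1.0, -0.2]
gripper_width: 0.0682
finger_force: 0.0
[-45.4  21.6  17.2  96.6  11.7  73.  -32.8]
t 12.55 dp [1.46 0.05 4.09] ang [-0.01  0.01  0.06]
```

```bash
python3 -m inch '[{"dp":[0.7,0,0],"angular":[0,0,0],"hand":0.8},{"dp":[0.75,0,0.2],"angular":[0,0,0],"hand":0.8},{"dp":[0,0,0.7],"angular":[0,0,0],"hand":0.8},{"dp":[0,0,0.8],"angular":[0,0,0],"hand":0.8},{"dp":[0,0.05,0.8],"angular":[0,0,0],"hand":0.8},{"dp":[0,0,0.6],"angular":[0,0,0],"hand":0.8},{"dp":[0,0,0.3],"angular":[0,0,0],"hand":0.8},{"dp":[0,0,0],"angular":[0,0,0],"hand":0.8}]'
python3 - <<'E'
from h import *
a=np.deg2rad(20);c,s=np.cos(a),np.sin(a)
Rt=np.c_[[0,c,-s],[1,0,0],[0,-s,-c]]
go([.5405,.1967,.1708],Rt)
s=r.observe();im=wrist(s,cams.get_image('wrist'));np.savez('pics/w5.npz',**im)
cv2.imwrite('pics/w5.png',im['pixels'][:,:,::-1])
E
```

```text
t: 13.35
eef_pos: [0.5413, 0.1987, 0.1873]
ee_rot: [[-0.001, 1.0, -0.004], [0.939, -0.001, -0.343], [-0.343, -0.004, -0.939]]
ft_force: [-0.1, -0.1, 0.4]
gripper_width: 0.0684
finger_force: 0.0
t 13.35 dp [ 0.15 -0.03  0.65] ang [-0.03  0.01  0.01]
```

View pics/w5.png

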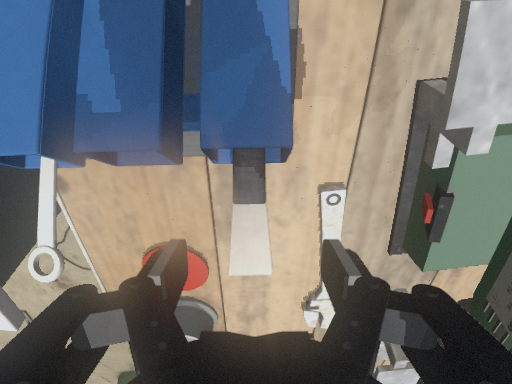

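Wrist view: the blade is centred between the open fingers, edge at (250,275), dark body entering the tube at row ~150. I'll close in.

```bash
python3 -m inch '[{"dp":[0.1,0,0.4],"angular":[0,0,0],"hand":0.8},{"dp":[0,0,0.25],"angular":[0,0,0],"hand":0.8},{"dp":[0,0,0],"angular":[0,0,0],"hand":0},{"dp":[0,0,0],"angular":[0,0,0],"hand":0},{"dp":[0,0,0],"angular":[0,0,0],"hand":0},{"dp":[0,0,0],"angular":[0,0,0],"hand":0},{"dp":[0,0,0],"angular":[0,0,0],"hand":0},{"dp":[0,0,0],"angular":[0,0,0],"hand":0}]' 80
python3 - <<'E'
from h import *
s=r.observe();R=np.array(s['ee_rot']);d=np.array([0,-np.cos(np.deg2rad(40)),np.sin(np.deg2rad(40))])
print('draw dir in tool',R.T@d)
E
```

```text
t: 14.2
eef_pos: [0.5419, 0.1962, 0.1726]
ee_rot: [[-0.001, 1.0, -0.002], [0.939, 0.001, -0.343], [-0.343, -0.002, -0.939]]
ft_force: [-1.5, -0.4, 3.3]
gripper_width: 0.0212
finger_force: 78.1
draw dir in tool [-0.94001829 -0.00168451 -0.34111988]
```

```bash
python3 -m inch '[{"dp":[-0.3,0,-0.11],"angular":[0,0,0],"hand":0},{"dp":[-0.5,0,-0.18],"angular":[0,0,0],"hand":0},{"dp":[-0.6,0,-0.22],"angular":[0,0,0],"hand":0},{"dp":[-0.6,0,-0.22],"angular":[0,0,0],"hand":0}]'
python3 -m inch '[{"dp":[-0.7,0,-0.25],"angular":[0,0,0],"hand":0},{"dp":[-0.8,0,-0.29],"angular":[0,0,0],"hand":0},{"dp":[-0.8,0,-0.29],"angular":[0,0,0],"hand":0},{"dp":[-0.8,0,-0.29],"angular":[0,0,0],"hand":0},{"dp":[-0.8,0,-0.29],"angular":[0,0,0],"hand":0},{"dp":[-0.6,0,-0.22],"angular":[0,0,0],"hand":0},{"dp":[0,0,0],"angular":[0,0,0],"hand":0}]'
```

```text
t: 14.6
eef_pos: [0.5422, 0.154, 0.2077]
ee_rot: [[-0.0, 1.0, -0.001], [0.939, -0.0, -0.343], [-0.343, -0.001, -0.939]]
ft_force: [-0.2, 1.6, -0.5]
gripper_width: 0.0207
finger_force: 78.0
t: 15.3
eef_pos: [0.5428, 0.0608, 0.2854]
ee_rot: [[0.004, 1.0, -0.0], [0.939, -0.003, -0.343], [-0.343, 0.001, -0.939]]
ft_force: [1.0, 0.1, -2.3]
gripper_width: 0.0216
finger_force: 78.2
```

```bash
python3 -m inch '[{"dp":[-0.5,-0.8,0.1],"angular":[0,0,0],"hand":0},{"dp":[-0.85,-0.8,0.3],"angular":[0,0,0],"hand":0},{"dp":[-0.94,-0.6,0.34],"angular":[0,0,0],"hand":0},{"dp":[-0.94,-0.6,0.34],"angular":[0,0,0],"hand":0},{"dp":[-0.94,-0.4,0.34],"angular":[0,0,0],"hand":0},{"dp":[-0.94,0,0.34],"angular":[0,0,0],"hand":0},{"dp":[-0.94,0,0.34],"angular":[0,0,0],"hand":0},{"dp":[-0.94,0,0.34],"angular":[0,0,0],"hand":0}]'
python3 -m inch '[{"dp":[-0.94,0,0.34],"angular":[0,0,0],"hand":0},{"dp":[-0.94,0,0.34],"angular":[0,0.8,0],"hand":0},{"dp":[-0.97,0,0.24],"angular":[0,0.8,0],"hand":0},{"dp":[-1,0,0.12],"angular":[0,0.9,0],"hand":0},{"dp":[-1,0,0],"angular":[0,0.9,0],"hand":0},{"dp":[-0.99,0,-0.12],"angular":[0,0.8,0],"hand":0},{"dp":[-0.96,0,-0.24],"angular":[0,0.8,0],"hand":0},{"dp":[0,0,0],"angular":[0,0,0],"hand":0}]'
python3 - <<'E'
from h import *
print(np.round(r.observe()['q'],1))
a=np.deg2rad(-20);c,s=np.cos(a),np.sin(a)
Rt=np.c_[[0,c,-s],[1,0,0],[0,-s,-c]]
go([.46,-.438,.14],Rt)
im=wrist(r.observe(),cams.get_image('wrist'));np.savez('pics/w6.npz',**im);A=cams.get_image('scene');np.savez('pics/sc6.npz',**A)
cv2.imwrite('pics/w6.png',cv2.resize(np.hstack([im['pixels'],A['pixels']])[:,:,::-1],(800,300)))
E
```

```text
t: 16.1
eef_pos: [0.4622, -0.1214, 0.2858]
ee_rot: [[-0.003, 1.0, -0.002], [0.939, 0.002, -0.343], [-0.343, -0.003, -0.939]]
ft_force: [0.2, -0.1, -1.9]
gripper_width: 0.0215
finger_force: 78.6
t: 16.9
eef_pos: [0.4603, -0.3029, 0.2844]
ee_rot: [[0.011, 1.0, -0.003], [0.941, -0.009, 0.337], [0.337, -0.006, -0.941]]
ft_force: [-1.8, -1.3, -1.3]
gripper_width: 0.0212
finger_force: 78.5
[ 10.3  23.   34.3  97.5 -27.1  79.3  52.3]
t 16.9 dp [-7.03  0.07  3.62] ang [-0.02  0.04 -0.08]
```

View pics/w6.png

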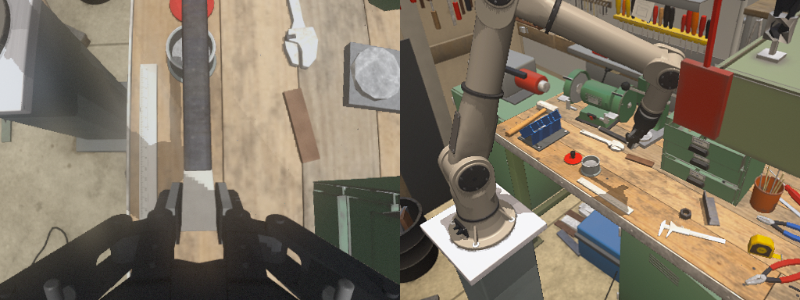

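Wrist view: the chisel is held by the blade at (198,215), body pointing to +y and roughly level. The scene view shows the area below is clear.

```bash
python3 -m inch '[{"dp":[-0.6,0,0.2],"angular":[0,0,0],"hand":0},{"dp":[-0.95,0,0.45],"angular":[0,0,0],"hand":0},{"dp":[-0.95,0,0.5],"angular":[0,0,0],"hand":0},{"dp":[-0.95,0,0.5],"angular":[0,0,0],"hand":0},{"dp":[-0.95,0,0.5],"angular":[0,0,0],"hand":0},{"dp":[-0.95,0,0.5],"angular":[0,0,0],"hand":0},{"dp":[-0.95,0,0.5],"angular":[0,0,0],"hand":0},{"dp":[-0.7,0,0.5],"angular":[0,0,0],"hand":0}]'
python3 -m inch '[{"dp":[0.2,0,0.5],"angular":[0,0,0],"hand":0},{"dp":[0.2,0,0.5],"angular":[0,0,0],"hand":0},{"dp":[0.2,0,0.5],"angular":[0,0,0],"hand":0},{"dp":[0,0,0],"angular":[0,0,0],"hand":0}]'
```

```text
t: 17.8
eef_pos: [0.4631, -0.4293, 0.1396]
ee_rot: [[-0.003, 1.0, -0.003], [0.94, 0.004, 0.34], [0.34, -0.002, -0.94]]
ft_force: [-0.0, -0.5, -1.8]
gripper_width: 0.0215
finger_force: 78.6
t: 18.2
eef_pos: [0.4629, -0.3988, 0.1097]
ee_rot: [[-0.003, 1.0, -0.004], [0.939, 0.005, 0.345], [0.345, -0.003, -0.939]]
ft_force: [0.3, -0.1, -1.5]
gripper_width: 0.0213
finger_force: 78.5
```

```bash
python3 -m inch '[{"dp":[-0.7,0,0.25],"angular":[0,0,0],"hand":0},{"dp":[-0.7,0,0.25],"angular":[0,0,0],"hand":0},{"dp":[-0.1,0,0.2],"angular":[0,0,0],"hand":0},{"dp":[0,0,0],"angular":[0,0,0],"hand":0}]'
```

```text
t: 18.6
eef_pos: [0.4621, -0.4313, 0.0815]
ee_rot: [[0.0, 1.0, -0.003], [0.94, 0.001, 0.342], [0.342, -0.003, -0.94]]
ft_force: [-0.6, 0.1, -1.0]
gripper_width: 0.0211
finger_force: 78.6
```

Lower straight down in small steps.

```bash
python3 -m inch '[{"dp":[-0.05,0,0.14],"angular":[0,0,0],"hand":0},{"dp":[0,0,0],"angular":[0,0,0],"hand":0}]'
python3 -m inch '[{"dp":[-0.04,0,0.11],"angular":[0,0,0],"hand":0},{"dp":[0,0,0],"angular":[0,0,0],"hand":0}]'
```

```text
t: 18.8
eef_pos: [0.4626, -0.4311, 0.0783]
ee_rot: [[-0.001, 1.0, -0.002], [0.94, 0.002, 0.342], [0.342, -0.002, -0.94]]
ft_force: [-0.1, -0.1, -1.9]
gripper_width: 0.0217
finger_force: 78.6
t: 19.0
eef_pos: [0.4623, -0.4316, 0.0751]
ee_rot: [[-0.0, 1.0, -0.002], [0.94, 0.001, 0.341], [0.341, -0.002, -0.94]]
ft_force: [0.3, 0.2, -2.2]
gripper_width: 0.0215
finger_force: 78.6
```

```bash
python3 -m inch '[{"dp":[-0.03,0,0.08],"angular":[0,0,0],"hand":0},{"dp":[0,0,0],"angular":[0,0,0],"hand":0}]'
python3 -m inch '[{"dp":[-0.03,0,0.08],"angular":[0,0,0],"hand":0},{"dp":[0,0,0],"angular":[0,0,0],"hand":0}]'
python3 - <<'E'
from h import *
A=cams.get_image('scene');B=cams.get_image('side')
i=proj(A,[.46,-.38,.03])[0].astype(int);print(i)
cv2.imwrite('pics/sc7.png',cv2.resize(A['pixels'][i[1]-50:i[1]+50,i[0]-65:i[0]+65,::-1],(650,500),interpolation=cv2.INTER_CUBIC))
E
```

```text
t: 19.2
eef_pos: [0.4621, -0.4319, 0.0728]
ee_rot: [[0.0, 1.0, -0.002], [0.94, 0.001, 0.341], [0.341, -0.002, -0.94]]
ft_force: [0.4, 0.2, -2.0]
gripper_width: 0.0216
finger_force: 78.6
t: 19.4
eef_pos: [0.4623, -0.4322, 0.0713]
ee_rot: [[-0.0, 1.0, -0.002], [0.94, 0.001, 0.341], [0.341, -0.002, -0.94]]
ft_force: [-0.6, 0.1, -0.3]
gripper_width: 0.0216
finger_force: 79.8
[322 254]
```

View pics/sc7.png

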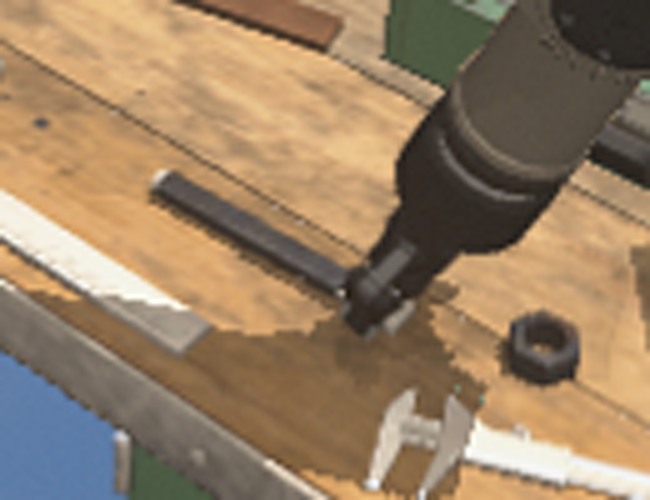

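Scene crop: the chisel lies nearly on the bench, body from (160,180) to (350,280), head touching, nut and caliper clear. Release.

```bash
python3 -m inch '[{"dp":[-0.03,0,0.08],"angular":[0,0,0],"hand":0},{"dp":[0,0,0],"angular":[0,0,0],"hand":0}]'
python3 -m inch '[{"dp":[0,0,0],"angular":[0,0,0],"hand":0.6},{"dp":[0,0,0],"angular":[0,0,0],"hand":0.6},{"dp":[0,0,0],"angular":[0,0,0],"hand":0.6},{"dp":[0,0,0],"angular":[0,0,0],"hand":0.6},{"dp":[0.2,0,-0.5],"angular":[0,0,0],"hand":0.6},{"dp":[0.3,0,-0.8],"angular":[0,0,0],"hand":0.6},{"dp":[0.34,0,-0.94],"angular":[0,0,0],"hand":0.6},{"dp":[0.34,0,-0.94],"angular":[0,0,0],"hand":0.6}]'
python3 -m inch '[{"dp":[0.34,0,-0.94],"angular":[0,0,0],"hand":0.6},{"dp":[0.34,0,-0.94],"angular":[0,-0.8,0],"hand":0.6},{"dp":[0.95,0,-0.3],"angular":[0,-0.85,0],"hand":0.6},{"dp":[0.95,0,-0.2],"angular":[0,-0.85,0],"hand":0.6},{"dp":[0.2,0,0],"angular":[0,0,0],"hand":0.6},{"dp":[0,0,0],"angular":[0,0,0],"hand":0.6}]'
python3 - <<'E'
from h import *
im=wrist(r.observe(),cams.get_image('wrist'));np.savez('pics/w8.npz',**im)
A=cams.get_image('scene');np.savez('pics/sc8.npz',**A)
for n,m in(('w',im),('s',A)):
    p=m['pixels'].astype(int);dark=((p.max(2)<95)&(np.ptp(p,2)<30)).astype(np.uint8)
    c=proj(m,[[.462,y,.01] for y in(-.43,-.40,-.35,-.30,-.26)]);print(n,c.round(0).tolist())
    k,l,st,ce=cv2.connectedComponentsWithStats(dark)
    for i in np.argsort(-st[1:,4])[:12]+1:
        if st[i,4]>80: print(i,st[i],ce[i].round(0))
E
```

```text
t: 19.7
eef_pos: [0.4623, -0.4323, 0.0709]
ee_rot: [[-0.0, 1.0, -0.001], [0.94, 0.001, 0.342], [0.342, -0.001, -0.94]]
ft_force: [-1.3, 1.5, 12.0]
gripper_width: 0.0214
finger_force: 85.5
t: 20.5
eef_pos: [0.4625, -0.4318, 0.1564]
ee_rot: [[-0.0, 1.0, -0.001], [0.94, 0.001, 0.34], [0.34, -0.001, -0.94]]
ft_force: [0.1, -0.4, 0.4]
gripper_width: 0.0512
finger_force: 0.0
t: 21.1
eef_pos: [0.4636, -0.3802, 0.2259]
ee_rot: [[-0.004, 1.0, 0.001], [1.0, 0.004, -0.0], [-0.0, 0.001, -1.0]]
ft_force: [-0.8, -0.5, 0.1]
gripper_width: 0.051
finger_force: 0.0
w [[251.0, 229.0], [251.0, 202.0], [251.0, 153.0], [251.0, 99.0], [252.0, 53.0]]
25 [    0    82   512   302 55217] [317. 300.]
1 [   0    0  124   54 5398] [67. 23.]
16 [ 239   57   22  138 1472] [250. 136.]
62 [268 262  33  37 532] [284. 281.]
4 [419   0  10  64 210] [424.  29.]
2 [126   0   7  79 121] [129.  35.]
19 [415  65  11  88 103] [420. 108.]
20 [82 71 43  4 86] [104.  73.]
s [[337.0, 268.0], [328.0, 263.0], [314.0, 254.0], [300.0, 246.0], [290.0, 239.0]]
19 [   79     2   433   267 28098] [331. 160.]
84 [    0    49   130   313 13638] [ 28. 220.]
355 [ 201  290  180   94 5482] [304. 349.]
364 [  73  303  111   81 4541] [140. 357.]
17 [ 410    0  102   88 1862] [475.  30.]
41 [ 245   26  144   63 1461] [326.  62.]
260 [  75  210   43   43 1254] [ 96. 230.]
14 [315   0  69  36 833] [351.  12.]
155 [ 65 116  19  80 703] [ 74. 157.]
90 [ 43  52  59  30 478] [71. 68.]
142 [427  94  85  28 245] [471. 108.]
306 [175 245  45  32 229] [196. 261.]
```

Run:
```python
from h import *
w=load('w8');p=w['pixels'].astype(int);dark=((p.max(2)<95)&(np.ptp(p,2)<30)).astype(np.uint8)
l=cv2.connectedComponents(dark)[1];pts=np.argwhere(l==l[136,250])[:,::-1].astype(np.float32)
v=pts[:,1]
for lo in(60,125,188):
    q=pts[abs(v-lo)<4];print(plane(w,(q[:,0].mean(),q[:,1].mean()),.013))
print('ends',plane(w,(250,57),.013),plane(w,(250,195),.013))
g=p[190:260:3,250].sum(1);print(g)
# pot: bright rim ellipse via scene
```

```text
[ 0.4571414  -0.26664312  0.013     ]
[ 0.46056173 -0.32371563  0.013     ]
[ 0.46119832 -0.38422056  0.013     ]
ends [ 0.46060174 -0.26376998  0.013     ] [ 0.4607434 -0.3920144  0.013    ]
[284 293 608 606 608 605 600 603 605 603 600 603 602 589 422 426 439 450
 432 420 420 410 407 409]
```

```bash
python3 -m inch '[{"dp":[0.95,-0.05,0.5],"angular":[0,-1,0],"hand":0.6},{"dp":[0.95,-0.05,0.6],"angular":[0,-1,0],"hand":0.6},{"dp":[0.95,0,0.8],"angular":[0,0,0],"hand":0.6},{"dp":[0.3,0,0.8],"angular":[0,0,0],"hand":0.6},{"dp":[0,0,0],"angular":[0,0,0],"hand":0.6}]'
python3 - <<'E'
from h import *
a=np.deg2rad(16);c,s=np.cos(a),np.sin(a)
go([.4605,-.308,.075],np.c_[[0,c,-s],[1,0,0],[0,-s,-c]])
E
```

```text
t: 21.7
eef_pos: [0.4579, -0.318, 0.144]
ee_rot: [[-0.001, 1.0, -0.008], [0.961, -0.001, -0.275], [-0.275, -0.008, -0.961]]
ft_force: [0.5, -0.1, -1.1]
gripper_width: 0.0512
finger_force: 0.0
t 21.7 dp [1.15 0.13 2.54] ang [-0.06 -0.    0.01]
```

```bash
python3 -m inch '[{"dp":[0.6,0.13,0],"angular":[0,0,0],"hand":0.6},{"dp":[0.55,0,0.6],"angular":[0,0,0],"hand":0.6},{"dp":[0,0,0.7],"angular":[0,0,0],"hand":0.6},{"dp":[0,0,0.7],"angular":[0,0,0],"hand":0.6},{"dp":[0,0,0.3],"angular":[0,0,0],"hand":0.6},{"dp":[0,0,0],"angular":[0,0,0],"hand":0.6}]'
python3 - <<'E'
from h import *
a=np.deg2rad(16);c,s=np.cos(a),np.sin(a)
go([.4605,-.308,.075],np.c_[[0,c,-s],[1,0,0],[0,-s,-c]])
E
```

```text
t: 22.3
eef_pos: [0.462, -0.3087, 0.0833]
ee_rot: [[0.002, 1.0, -0.003], [0.961, -0.003, -0.278], [-0.278, -0.002, -0.961]]
ft_force: [-0.1, 0.3, -0.4]
gripper_width: 0.0512
finger_force: 0.0
t 22.3 dp [ 0.12 -0.06  0.31] ang [-0.02  0.01 -0.02]
```

```bash
python3 -m inch '[{"dp":[0.1,-0.05,0.33],"angular":[0,0,0],"hand":0.6},{"dp":[0,0,0],"angular":[0,0,0],"hand":0.6},{"dp":[0,0,0],"angular":[0,0,0],"hand":0},{"dp":[0,0,0],"angular":[0,0,0],"hand":0},{"dp":[0,0,0],"angular":[0,0,0],"hand":0},{"dp":[0,0,0],"angular":[0,0,0],"hand":0},{"dp":[0,0,0],"angular":[0,0,0],"hand":0}]' 90
```

```text
t: 23.0
eef_pos: [0.4618, -0.3061, 0.0752]
ee_rot: [[-0.002, 1.0, -0.001], [0.961, 0.001, -0.277], [-0.277, -0.001, -0.961]]
ft_force: [-1.1, 2.6, 5.6]
gripper_width: 0.0145
finger_force: 88.2
```

```bash
python3 -m inch '[{"dp":[-0.1,0,-0.3],"angular":[0,0,0],"hand":0},{"dp":[-0.2,0,-0.8],"angular":[0,0,0],"hand":0},{"dp":[-0.28,0,-0.95],"angular":[0,0,0],"hand":0},{"dp":[-0.28,0,-0.95],"angular":[0,0,0],"hand":0},{"dp":[-0.28,0,-0.95],"angular":[0,0,0],"hand":0},{"dp":[-0.28,0,-0.95],"angular":[0,0,0],"hand":0},{"dp":[-0.28,0,-0.95],"angular":[0,0,0],"hand":0},{"dp":[-0.28,0,-0.95],"angular":[0,0,0],"hand":0}]'
python3 -m inch '[{"dp":[0,0,0],"angular":[0,0.7,0],"hand":0},{"dp":[0,0,0],"angular":[0,0.8,0],"hand":0},{"dp":[0,0,0],"angular":[0,0.8,0],"hand":0},{"dp":[0,0,0],"angular":[0,0.8,0],"hand":0},{"dp":[0,0,0],"angular":[0,0.8,0],"hand":0},{"dp":[0,0,0],"angular":[0,0.8,0],"hand":0},{"dp":[0,0,0],"angular":[0,0.8,0],"hand":0},{"dp":[0,0,0],"angular":[0,0,0],"hand":0}]'
python3 - <<'E'
from h import *
s=r.observe();R=np.array(s['ee_rot']);print(s['q'],s['eef_pos']+R@[0,-.1023,.1]*[1,1,1],'edge',s['eef_pos']+R@np.array([-.1023,0,.1]))
go([.447,-.0466,.25]);A=cams.get_image('side');np.savez('pics/si9.npz',**A);S=cams.get_image('scene');np.savez('pics/sc9.npz',**S)
for n,im in(('side',A),('scene',S)):
    c=proj(im,[.446,-.08,.05])[0];g=cv2.cvtColor(im['pixels'],cv2.COLOR_RGB2HSV)
    u,v=c.astype(int);m=np.zeros(g.shape[:2],np.uint8);m[v-16:v+22,u-22:u+22]=1
    gray=((g[...,1]<70)&(m>0)).astype(np.uint8)
    k,l,st,ce=cv2.connectedComponentsWithStats(gray);i=1+st[1:,4].argmax()
    print(n,c,st[i],ce[i]); ox=(st[i,0]+(st[i,2]-1)/2)
    E=proj(im,[[.446+.036*np.cos(a),-.08+.036*np.sin(a),.05] for a in np.arange(0,6.3,.2)]);F=proj(im,[[.446+.041*np.cos(a),-.08+.041*np.sin(a),.0] for a in np.arange(0,6.3,.2)])
    EF=np.r_[E,F];print('pred bbox',EF.min(0),EF.max(0))
E
```

```text
t: 23.8
eef_pos: [0.4614, -0.3065, 0.2526]
ee_rot: [[-0.001, 1.0, -0.002], [0.961, 0.0, -0.276], [-0.276, -0.002, -0.961]]
ft_force: [0.1, 0.3, -2.0]
gripper_width: 0.0149
finger_force: 88.3
t: 24.6
eef_pos: [0.4604, -0.3092, 0.2503]
ee_rot: [[0.005, 1.0, -0.003], [0.884, -0.004, 0.467], [0.467, -0.005, -0.884]]
ft_force: [0.5, -0.7, -2.8]
gripper_width: 0.015
finger_force: 88.4
[ 12.29217343  29.83689124  37.51330811  96.56028691 -35.32392623
  84.59112414  60.61076277] [ 0.35784284 -0.26212822  0.16242999] edge [ 0.45958342 -0.35292759  0.11410909]
t 24.6 dp [ 9.28 -0.57  4.92] ang 0
side [237.31429236 196.43730955] [229 190  20  23 389] [238.52956298 201.47300771]
pred bbox [227.46266809 189.39983924] [247.83616421 212.43740209]
scene [241.82274134 205.24807405] [232 199  26  28 590] [243.85762712 212.30338983]
pred bbox [229.33240546 197.96127518] [255.19278436 226.11158856]
```

Run:
```python
from h import *
A=load('si9');S=load('sc9')
d=[]
J=[];b=[]
for im,sh in((A,(1.1,.45)),(S,(2.5,.9))):
    p0=proj(im,[.446,-.08,.03])[0]
    J+=[np.c_[(proj(im,[.447,-.08,.03])[0]-p0)/.001,(proj(im,[.446,-.079,.03])[0]-p0)/.001]];b+=list(sh)
J=np.vstack(J);x=np.linalg.lstsq(J,np.array(b),rcond=None);print(x[0]+[.446,-.08],x[1],J)
# check chisel edge: side-view projection neighbourhood
for n,im in(('si',A),('sc',S)):
    c=proj(im,[[.46,-.353,.114],[.46,-.325,.141]]);print(n,c)
    u,v=c[0].astype(int);print(cv2.cvtColor(im['pixels'],cv2.COLOR_RGB2HSV)[v-7:v+9,u-7:u+9,1]) if n=='sc' else 0
```

```text
[ 0.44864006 -0.08692818] [0.56226751] [[ 223.78267249 -116.5234141 ]
 [ -95.31539446 -173.6701424 ]
 [ 222.21801713 -229.5555697 ]
 [-154.181315   -139.17135645]]
si [[277.15618729 237.64927154]
 [273.30658497 227.25023649]]
sc [[316.98788362 227.9416777 ]
 [309.33616708 215.86482721]]
[[ 42  45  50  46  30  32  31  43  82 106 105 105 106 107 110 110]
 [ 78  45  45  47  49  48  31  31  52 107  97 103 109 106 105 108]
 [105  42  44  48  47  49  47  33  47  84 108 105 105 108 106 105]
 [107  83  45  46  49  48  34  35  35  48  86 108 105 106 106 107]
 [110 102  42  45  48  45  33  36  37  34  52 105 110 104 103 104]
 [106 101  72  45  46  34  36  37  34  37  63 112 110 106 105 104]
 [106 105 104  72  46  36  37  36  44  78 113 111 111 109 105 102]
 [106 107 106  76  47  46  34  46  81 105 104 107 108 108 108 103]
 [105 104 106 102  69  41  60  86 107 104 101 101 102 105 107 108]
 [110 108 108 106 101  84  96 106 104 105 102  99 104 103 107 108]
 [106 112 114 108 107 110 106 106 104 102 104 101 100 102 106 106]
 [107 107 109 110 108 108 108 105 104 105 104 101 100 100 102 102]
 [106 107 106 106 107 106 109 111 107 107 105 105 104 104 102 103]
 [107 109 106 107 107 104 106 109 108 105 106 107 110 106 106 105]
 [106 104 107 105 105 104 105 107 107 107 109 113 112 108 106 104]
 [104 106 107 108 106 109 106 106 109 111 107 108 113 112 108 108]]
```

```bash
python3 -m inch '[{"dp":[0.5,0,0.26],"angular":[0,0,0],"hand":0},{"dp":[0.88,-0.1,0.47],"angular":[0,0,0],"hand":0},{"dp":[0.88,-0.1,0.47],"angular":[0,0,0],"hand":0},{"dp":[0.88,-0.1,0.47],"angular":[0,0,0],"hand":0},{"dp":[0.88,-0.1,0.47],"angular":[0,0,0],"hand":0},{"dp":[0.88,-0.1,0.47],"angular":[0,0,0],"hand":0},{"dp":[0.88,0,0.47],"angular":[0,0,0],"hand":0},{"dp":[0.88,0,0.47],"angular":[0,0,0],"hand":0}]'
python3 -m inch '[{"dp":[0.88,0,0.47],"angular":[0,0,0],"hand":0},{"dp":[0.88,0,0.47],"angular":[0,0,0],"hand":0},{"dp":[0.6,0,0.32],"angular":[0,0,0],"hand":0},{"dp":[0,0,0],"angular":[0,0,0],"hand":0}]'
cat >> h.py <<'E'
def edge():
    s=r.observe();return np.round(s['eef_pos']+np.array(s['ee_rot'])@[-.1023,0,.1],4)
E
python3 - <<'E'
from h import *
print(edge());go([.449,-.050,.2])
s=r.observe();im=wrist(s,cams.get_image('wrist'));np.savez('pics/w10.npz',**im);print(proj(im,[edge(),[.448,-.086,.05]]))
E
```

```text
t: 25.5
eef_pos: [0.4487, -0.1149, 0.2518]
ee_rot: [[-0.003, 1.0, -0.002], [0.883, 0.004, 0.469], [0.469, -0.001, -0.883]]
ft_force: [0.5, 0.1, -1.3]
gripper_width: 0.0151
finger_force: 88.4
t: 25.9
eef_pos: [0.4482, -0.0466, 0.2516]
ee_rot: [[-0.007, 1.0, -0.005], [0.882, 0.009, 0.47], [0.471, -0.001, -0.882]]
ft_force: [0.0, -0.2, -1.1]
gripper_width: 0.0152
finger_force: 88.4
[ 0.4484 -0.0899  0.1152]
t 25.9 dp [-1.09  0.03  1.76] ang 0
[[253.05494262 360.30840506]
 [252.75204789 330.42920136]]
```

```bash
python3 -m inch '[{"dp":[-0.25,0,0.4],"angular":[0,0,0],"hand":0},{"dp":[-0.35,0,0.6],"angular":[0,0,0],"hand":0},{"dp":[-0.35,0,0.6],"angular":[0,0,0],"hand":0},{"dp":[-0.25,0,0.42],"angular":[0,0,0],"hand":0},{"dp":[0,0,0],"angular":[0,0,0],"hand":0}]'
python3 - <<'E'
from h import *
print(edge())
for n in('side','scene'):
    im=cams.get_image(n);np.savez(f'pics/{n}11.npz',**im)
    p=proj(im,[edge(),[.448,-.086,.05],[.448,-.054,.05],[.448,-.118,.05]]);print(n,p.round(1).tolist())
    u,v=p[1].astype(int);print(cv2.cvtColor(im['pixels'],cv2.COLOR_RGB2GRAY)[v-11:v+13,u-15:u+16])
E
```

```text
t: 26.45
eef_pos: [0.4479, -0.0546, 0.1904]
ee_rot: [[0.004, 1.0, -0.005], [0.884, -0.001, 0.468], [0.468, -0.006, -0.884]]
ft_force: [0.6, 0.8, -1.3]
gripper_width: 0.0149
finger_force: 88.4
[ 0.4471 -0.0982  0.0541]
side [[239.9, 198.6], [238.5, 197.3], [234.7, 191.8], [242.3, 203.0]]
[[ 51  48  48  28  22  37  75  78  81  59  51  38  35  34  79 145 110 150
  168 163 159 156 149 148 137 140 142 135 133 131 134]
 [ 52  73  81  50  46  76  80  80  79  75  48  39  34  31  49 116 127 110
  153 150 144 148 149 148 140 135 139 139 137 132 134]
 [ 50  59  78  57  71  82  80  77  79  78  57  46  36  29  41 103 138 130
   98 140 142 150 151 149 145 138 131 135 135 134 138]
 [ 52  53  58  50  57  58  58  60  57  57  53  46  42  46  91 189 150 139
  103 128 144 149 150 153 149 142 135 137 136 133 136]
 [ 50  50  55  49  55  51  49  49  49  49  53  68  82 113 124 200 174 158
  130  98 146 152 154 154 153 147 135 131 133 131 135]
 [ 51  54  51  51  51  49  48  49  47  52  74  85 122 124 117 149 185 119
  105 116 152 148 157 154 152 150 142 133 132 132 134]
 [ 50  50  50  53  49  50  50  49  58 
[... 4752 characters left out ...]
  164 133 169 243 217  87  74  91  87 113 131 119 142]
 [ 99 102 103 101  91  77  79  80  81  82  90 138 173 167 162 159 160 163
  162 166 141  76  77  88  86  93  87 110 149 160 130]
 [ 95  98  98  91  82  78  80  82  83  84  84  86  76  76  82  79  71  67
   79  86  85  90  97  97  96  95  89 115 149 155 153]
 [ 94  93  94  91  85  76  79  81  84  86  89  90  91  91  92  93  92  93
   90  93  95  95 100  99  96  94  88 112 141 143 144]
 [ 94  93  93  97  90  78  80  82  83  86  90  91  92  94  92  94  92  94
   92  93  99  99 102  99  97  93  86 112 162 168 144]
 [ 91  92  92 105 103  82  78  80  83  87  90  91  92  93  93  93  93  92
   93  92  93  98 100 100  99  92  79 136 173 152 147]]
```

```bash
python3 -m inch '[{"dp":[-0.1,0,0.25],"angular":[0,0,0],"hand":0},{"dp":[-0.13,0,0.25],"angular":[0,0,0],"hand":0},{"dp":[-0.07,0,0.15],"angular":[0,0,0],"hand":0},{"dp":[0,0,0],"angular":[0,0,0],"hand":0},{"dp":[0,0,0],"angular":[0,0,0],"hand":0}]'
python3 -c "
from h import *
print(edge())"
```

```text
t: 27.05
eef_pos: [0.4491, -0.053, 0.1744]
ee_rot: [[0.0, 1.0, -0.002], [0.883, 0.001, 0.469], [0.469, -0.002, -0.883]]
ft_force: [0.5, -0.1, -1.4]
gripper_width: 0.0147
finger_force: 88.4
[ 0.4489 -0.0965  0.0381]
```

```bash
python3 -m inch '[{"dp":[-0.06,0,0.12],"angular":[0,0,0],"hand":0},{"dp":[-0.06,0,0.1],"angular":[0,0,0],"hand":0},{"dp":[0,0,0],"angular":[0,0,0],"hand":0}]'
python3 -m inch '[{"dp":[-0.04,0,0.08],"angular":[0,0,0],"hand":0},{"dp":[0,0,0],"angular":[0,0,0],"hand":0}]'
python3 -m inch '[{"dp":[-0.04,0,0.08],"angular":[0,0,0],"hand":0},{"dp":[0,0,0],"angular":[0,0,0],"hand":0}]'
python3 -c "
from h import *
print(edge())
for i in range(4): print(r.observe()['ft_force'])"
```

```text
t: 27.35
eef_pos: [0.4488, -0.0531, 0.1678]
ee_rot: [[0.001, 1.0, -0.003], [0.883, 0.001, 0.469], [0.469, -0.003, -0.883]]
ft_force: [-0.3, -0.1, -1.8]
gripper_width: 0.0149
finger_force: 88.4
t: 27.55
eef_pos: [0.4491, -0.0529, 0.1659]
ee_rot: [[0.0, 1.0, -0.002], [0.883, 0.001, 0.469], [0.469, -0.002, -0.883]]
ft_force: [0.1, 0.5, -1.5]
gripper_width: 0.0147
finger_force: 88.4
t: 27.75
eef_pos: [0.4492, -0.0528, 0.1637]
ee_rot: [[0.0, 1.0, -0.002], [0.883, 0.001, 0.469], [0.469, -0.002, -0.883]]
ft_force: [0.3, 0.9, -0.6]
gripper_width: 0.0147
finger_force: 88.5
[ 0.449  -0.0963  0.0274]
[ 0.27592495  0.85787082 -0.5549291 ]
[ 0.27592495  0.85787082 -0.5549291 ]
[ 0.27592495  0.85787082 -0.5549291 ]
[ 0.27592495  0.85787082 -0.5549291 ]
```

```bash
python3 -m inch '[{"dp":[-0.04,0,0.07],"angular":[0,0,0],"hand":0},{"dp":[0,0,0],"angular":[0,0,0],"hand":0},{"dp":[0,0,0],"angular":[0,0,0],"hand":0}]'
python3 -m inch '[{"dp":[-0.03,0,0.05],"angular":[0,0,0],"hand":0},{"dp":[0,0,0],"angular":[0,0,0],"hand":0},{"dp":[0,0,0],"angular":[0,0,0],"hand":0}]'
python3 -c "
from h import *
print(edge())"
```

```text
t: 28.05
eef_pos: [0.4491, -0.0528, 0.1618]
ee_rot: [[0.0, 1.0, -0.002], [0.883, 0.001, 0.469], [0.469, -0.002, -0.883]]
ft_force: [-0.5, 1.0, 1.7]
gripper_width: 0.0149
finger_force: 88.6
t: 28.35
eef_pos: [0.4491, -0.0529, 0.1603]
ee_rot: [[0.0, 1.0, -0.002], [0.883, 0.001, 0.469], [0.469, -0.002, -0.883]]
ft_force: [0.3, 1.5, 1.6]
gripper_width: 0.0147
finger_force: 88.6
[ 0.4489 -0.0964  0.0241]
```

```bash
python3 -m inch '[{"dp":[0.14,0,-0.26],"angular":[0,0,0],"hand":0},{"dp":[0.28,0,-0.53],"angular":[0,0,0],"hand":0},{"dp":[0.42,0,-0.8],"angular":[0,0,0],"hand":0},{"dp":[0.47,0,-0.88],"angular":[0,0,0],"hand":0},{"dp":[0.47,0,-0.88],"angular":[0,0,0],"hand":0},{"dp":[0,0,0],"angular":[0,0,0],"hand":0}]'
python3 -m inch '[{"dp":[-0.5,0.1,-0.26],"angular":[0,0,0],"hand":0},{"dp":[-0.88,0.1,-0.47],"angular":[0,0,0],"hand":0},{"dp":[-0.88,0.1,-0.47],"angular":[0,0,0],"hand":0},{"dp":[-0.88,0.1,-0.47],"angular":[0,0,0],"hand":0},{"dp":[-0.88,0.1,-0.47],"angular":[0,0,0],"hand":0},{"dp":[-0.88,0,-0.47],"angular":[0,0,0],"hand":0},{"dp":[-0.88,0,-0.47],"angular":[0,0,0],"hand":0},{"dp":[-0.88,0,-0.47],"angular":[0,0,0],"hand":0}]'
python3 -m inch '[{"dp":[-0.88,0,-0.47],"angular":[0,0,0],"hand":0},{"dp":[-0.88,0,-0.47],"angular":[0,0,0],"hand":0},{"dp":[-0.7,0,-0.37],"angular":[0,0,0],"hand":0},{"dp":[0,0,0],"angular":[0,-0.9,0],"hand":0},{"dp":[0,0,0],"angular":[0,-0.9,0],"hand":0},{"dp":[0,0,0],"angular":[0,-0.9,0],"hand":0},{"dp":[0,0,0],"angular":[0,-0.9,0],"hand":0},{"dp":[0,0,0],"angular":[0,-0.9,0],"hand":0}]'
python3 -m inch '[{"dp":[0,0,0],"angular":[0,-0.9,0],"hand":0},{"dp":[0,0,0],"angular":[0,0,0],"hand":0}]'
python3 - <<'E'
from h import *
a=np.deg2rad(16);c,s=np.cos(a),np.sin(a)
print(edge());go([.4605,-.300,.079],np.c_[[0,c,-s],[1,0,0],[0,-s,-c]])
E
```

```text
t: 28.95
eef_pos: [0.4507, -0.0545, 0.2579]
ee_rot: [[-0.002, 1.0, 0.004], [0.884, -0.0, 0.467], [0.467, 0.005, -0.884]]
ft_force: [0.7, -0.2, -1.5]
gripper_width: 0.0149
finger_force: 88.5
t: 29.75
eef_pos: [0.4608, -0.2439, 0.2535]
ee_rot: [[0.003, 1.0, -0.004], [0.884, -0.001, 0.468], [0.468, -0.005, -0.884]]
ft_force: [0.9, 0.5, -1.3]
gripper_width: 0.0153
finger_force: 88.4
t: 30.55
eef_pos: [0.4607, -0.3126, 0.2545]
ee_rot: [[0.0, 1.0, -0.004], [0.989, -0.001, -0.145], [-0.145, -0.004, -0.989]]
ft_force: [-0.5, -0.6, -2.8]
gripper_width: 0.0149
finger_force: 88.5
t: 30.75
eef_pos: [0.4622, -0.3075, 0.2532]
ee_rot: [[-0.009, 1.0, -0.005], [0.965, 0.007, -0.262], [-0.262, -0.007, -0.965]]
ft_force: [0.6, 1.4, -2.7]
gripper_width: 0.0148
finger_force: 88.4
[ 0.4626 -0.4324  0.1834]
t 30.75 dp [ 2.11 -0.02  6.65] ang [-0.04 -0.1   0.06]
```

```bash
python3 -m inch '[{"dp":[0.27,0,0.6],"angular":[0,-0.1,0],"hand":0},{"dp":[0.3,0,0.95],"angular":[0,0,0],"hand":0},{"dp":[0.27,0,0.96],"angular":[0,0,0],"hand":0},{"dp":[0.27,0,0.96],"angular":[0,0,0],"hand":0},{"dp":[0.27,0,0.96],"angular":[0,0,0],"hand":0},{"dp":[0.27,0,0.9],"angular":[0,0,0],"hand":0},{"dp":[0.2,0,0.7],"angular":[0,0,0],"hand":0},{"dp":[0,0,0],"angular":[0,0,0],"hand":0}]'
python3 -c "
from h import *
print(edge())"
```

```text
t: 31.55
eef_pos: [0.4586, -0.3094, 0.0949]
ee_rot: [[0.0, 1.0, -0.01], [0.962, -0.003, -0.273], [-0.273, -0.009, -0.962]]
ft_force: [-0.3, 0.9, -2.6]
gripper_width: 0.0148
finger_force: 88.4
[ 0.4576 -0.4351  0.0267]
```

```bash
python3 -m inch '[{"dp":[0.1,0,0.35],"angular":[0,0,0],"hand":0},{"dp":[0.05,0,0.16],"angular":[0,0,0],"hand":0},{"dp":[0,0,0],"angular":[0,0,0],"hand":0}]'
python3 -m inch '[{"dp":[0.03,0,0.1],"angular":[0,0,0],"hand":0},{"dp":[0,0,0],"angular":[0,0,0],"hand":0}]'
```

```text
t: 31.85
eef_pos: [0.4614, -0.3087, 0.0846]
ee_rot: [[-0.001, 1.0, -0.002], [0.961, 0.0, -0.276], [-0.276, -0.002, -0.961]]
ft_force: [0.6, -0.5, -0.7]
gripper_width: 0.0148
finger_force: 88.4
t: 32.05
eef_pos: [0.4618, -0.3082, 0.0823]
ee_rot: [[-0.001, 1.0, -0.001], [0.961, 0.001, -0.277], [-0.277, -0.001, -0.961]]
ft_force: [-0.4, 0.3, -2.2]
gripper_width: 0.0151
finger_force: 88.4
```

```bash
python3 -m inch '[{"dp":[0.05,0,0.16],"angular":[0,0,0],"hand":0},{"dp":[0,0,0],"angular":[0,0,0],"hand":0}]'
python3 -m inch '[{"dp":[0.03,0,0.08],"angular":[0,0,0],"hand":0},{"dp":[0,0,0],"angular":[0,0,0],"hand":0}]'
```

```text
t: 32.25
eef_pos: [0.4615, -0.3079, 0.0775]
ee_rot: [[-0.002, 1.0, -0.002], [0.961, 0.001, -0.276], [-0.276, -0.002, -0.961]]
ft_force: [0.1, 0.1, -1.8]
gripper_width: 0.0151
finger_force: 88.4
t: 32.45
eef_pos: [0.4615, -0.3079, 0.0755]
ee_rot: [[-0.001, 1.0, -0.002], [0.961, 0.001, -0.277], [-0.277, -0.002, -0.961]]
ft_force: [-0.1, 0.3, -1.6]
gripper_width: 0.0148
finger_force: 88.4
```

Within about 1 mm of the bench. Release, retreat and check.

```bash
python3 -m inch '[{"dp":[0,0,0.03],"angular":[0,0,0],"hand":0},{"dp":[0,0,0],"angular":[0,0,0],"hand":0.5},{"dp":[0,0,0],"angular":[0,0,0],"hand":0.5},{"dp":[0,0,0],"angular":[0,0,0],"hand":0.5},{"dp":[0,0,0],"angular":[0,0,0],"hand":0.5},{"dp":[0,0,-0.4],"angular":[0,0,0],"hand":0.5},{"dp":[-0.15,0,-0.8],"angular":[0,0,0],"hand":0.5},{"dp":[-0.27,0,-0.95],"angular":[0,0,0],"hand":0.5}]'
python3 -m inch '[{"dp":[-0.27,0,-0.95],"angular":[0,0,0],"hand":0.5},{"dp":[-0.27,0,-0.95],"angular":[0,0,0],"hand":0.5},{"dp":[-0.9,0,-0.4],"angular":[0,1,0],"hand":0.5},{"dp":[-0.9,0,-0.2],"angular":[0,1,0],"hand":0.5},{"dp":[-0.9,0,0],"angular":[0,0,0],"hand":0.5},{"dp":[0,0,0],"angular":[0,0,0],"hand":0.5}]'
python3 - <<'E'
from h import *
w=wrist(r.observe(),cams.get_image('wrist'));p=w['pixels'].astype(int);dark=((p.max(2)<95)&(np.ptp(p,2)<30)).astype(np.uint8)
u,v=proj(w,[.461,-.33,.013])[0].astype(int);l=cv2.connectedComponents(dark)[1]
pts=np.argwhere(l==l[v,u])[:,::-1].astype(np.float32);print(u,v,dark[v,u],len(pts))
b=cv2.boxPoints(cv2.minAreaRect(pts));print([plane(w,q,.013).round(3)[:2].tolist() for q in b])
for n in('side','scene'):
    im=cams.get_image(n);g=cv2.cvtColor(im['pixels'],cv2.COLOR_RGB2HSV);q=im['pixels'].astype(int)
    u,v=proj(im,[.448,-.086,.05])[0].astype(int);m=np.zeros(g.shape[:2],np.uint8);m[v-16:v+22,u-22:u+22]=1
    k,l,st,ce=cv2.connectedComponentsWithStats(((g[...,1]<70)&(m>0)).astype(np.uint8));i=1+st[1:,4].argmax();print(n,'pot',st[i],ce[i])
    u,v=proj(im,[.449,.022,.01])[0].astype(int);m[:]=0;m[v-16:v+16,u-22:u+22]=1
    ys,xs=np.where((q[...,0]>60)&(q[...,0]>2.2*q[...,1])&(m>0));print('lid',plane(im,((xs.min()+xs.max())/2,(ys.min()+ys.max())/2),.0085))
E
```

```text
t: 33.25
eef_pos: [0.4612, -0.3029, 0.13]
ee_rot: [[-0.002, 1.0, -0.003], [0.961, 0.001, -0.276], [-0.276, -0.004, -0.961]]
ft_force: [1.0, -0.4, 0.3]
gripper_width: 0.0429
finger_force: 0.0
t: 33.85
eef_pos: [0.4602, -0.3713, 0.2048]
ee_rot: [[0.006, 1.0, -0.0], [1.0, -0.006, -0.006], [-0.006, -0.0, -1.0]]
ft_force: [-0.5, 0.8, -0.1]
gripper_width: 0.0427
finger_force: 0.0
253 142 1 1804
[[0.453, -0.265], [0.47, -0.265], [0.472, -0.392], [0.453, -0.392]]
side pot [229 190  20  23 388] [238.55412371 201.47680412]
lid [0.44732745 0.01735817 0.0085    ]
scene pot [232 199  26  28 589] [243.87606112 212.30560272]
lid [0.44715664 0.0176107  0.0085    ]
```

```bash
python3 -c "
from plant import r
print(r.sign_off())"
```

```text
the job is handed in; nothing more can be done
None
```

I handed the job in at about 34 s. The lid is on the bench knob up, the chisel's edge was pressed on the pad with about 3 N, and the chisel lies flat clear of pot and rack. The pot stands unmoved; sign-off gave no verdict, and pad depth could only be judged from the force.

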